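# Unlatch the beater case

### The job

The large wooden case holds the mixer's beaters, and its lid is locked by two sliding bolts on top. First slide the short keeper bolt fully back towards the case's front (the side with the carrying handle), out of the way, then draw the long bolt fully back out of its catch at the edge of the lid, so that the lid is free to be lifted; leave both bolts drawn back, and leave the small case's bolt alone.

Things in the scene. Friction and masses are not known exactly. Their poses are not given: they have to be found in the camera images.
- large_case: The larger of two wooden cases with white lids, 240 (x) x 260 (y) x 100 mm high, fixed to the table. Origin: centre of its underside; -x is its front with the carrying handle, +x its hinged rear. On the flat lid lie two steel bolts at right angles, each with one upright knob; bars and guides rise at most 14 mm above the lid, only the knobs (47 mm) stand higher.
- keeper_knob (a point): Knob of the keeper (first, shorter bolt), near the lid's front: a round post 16 mm across. Point on its axis, 34 mm above the lid, 13 mm below its top; axes parallel to the case's. Its flat bar runs along x; the bar's rear end lies in the path of the long bolt's lug. Opens towards the case's -x by 45 mm; friction about 2.5 N, stays where left.
- bolt_knob (a point): Knob of the long bolt (second), farther back: same post 16 mm across, point on its axis 34 mm above the lid; both shut, it is 90 mm along +x and 22 mm along -y of the keeper's. Its bar runs along y into a catch at the case's -y edge. Blocked after about 6 mm until the keeper is back 25 mm. Opens towards the case's +y by 55 mm; friction about 2.5 N, stays.
- keeper (a joint): How far the keeper is drawn back, in m: 0 fully shut, 0.045 fully open (hard stop); it starts shut to within 8 mm.
- bolt (a joint): How far the long bolt is drawn back, in m: 0 fully shut, 0.055 fully open (hard stop); it starts shut to within 3 mm.
- small_bolt_knob (a point): The like knob, 16 mm across, of the only bolt on the small wooden case (170 x 190 mm, 75 mm high), a bystander; this point is 34 mm above that lid. Not to be moved.

How it is judged:
On the way, in this order (a step that is already met when the one before it is completed fails the run):
1. the keeper is drawn back at least 30 mm of its 45 mm, clear of the long bolt (value of joint keeper above 0.03 m), for 0.2 s.
2. then the long bolt is drawn back at least 40 mm of its 55 mm (value of joint bolt above 0.04 m), for 0.2 s.
At the end, for the whole second after the job is handed in: The keeper stays drawn back at least 30 mm of its 45 mm and the long bolt at least 40 mm of its 55 mm, both at rest (slower than 10 mm/s) (value of joint keeper above 0.03 m and value of joint bolt above 0.04 m and velocity of joint keeper between -0.01 and 0.01 m/s and velocity of joint bolt between -0.01 and 0.01 m/s); the robot touches nothing.
It fails at once if the small case's bolt is moved by more than 12 mm (distance of small_bolt_knob from where it was at the start of the episode above 0.012 m).
It also fails if it takes over 43 s, if anything falls off the work surface, if the arm or the gripper's body presses on something with over 40 N, if the wrist force passes 120 N, or if a joint passes its speed limit or range.

### The arm

A 6-joint arm with a two-finger parallel gripper is mounted at the origin on the work surface. World frame = base frame: x ahead of the robot, y to its left, z up, the work surface at z = 0. Lengths are in m, angles in rad, forces in N, time in s.
With the tool pointing down it reaches from about 0.3 to 0.875 m from the base axis. Payload 6.4 kg.
Tool frame: the origin (TCP) lies at the very end of the fingers, on their centre line; the grasp point (between the pads) lies 19 mm behind it; z points along the fingers, y is the line along which they close (so a half turn about z gives the same grasp; the last joint's range is limited). The gripper opens to 85 mm and grips with 20 to 120 N. Pads are 22 mm wide; open, the fingers measure 114 mm over their backs; the gripper's body (76 mm by 85 mm) begins 54 mm behind the grasp point. The pads swing forward as they close: fully open they stand 13 mm farther back than shut.
Start: joints at [0.988, 0.181, 1.607, -0, 1.354, -0.206], TCP at [0.212, 0.535, 0.231] pointing down, gripper open.
Joint ranges: [-2.99, 2.99], [-0.89, 2.07], [0.3, 2.58], [-1.14, 4.28], [0, 2.63], [-3.12, 3.12]. Speed limits (rad/s): [2.57, 2.57, 3.01, 3.14, 3.14, 3.14].

### API

Orientations are given as a unit quaternion [w, x, y, z].
In Python, from bench import telemetry, camera, ctrl, spotter gives the robot as it stands.
- The arm moves only by the tool send_rows, never from a script. Its argument "series" is a list of rows, each a list of 3 entries, a list of its own where there are three numbers: the turn, a rotation vector about the world's x, y, z in degrees, then the shift along the world's x, y, z in mm, then the closure, from -1 (fully open) to 1 (shut), so that 0 is half open. In form: [[[rx, ry, rz], [dx, dy, dz], gripper], ...]. A call has 1 to 10 rows; each row is the pose to reach, as a shift and turn from the pose commanded when the call began; what a row does not reach only later rows make up. A row lasts 1/8 s, in which the tool goes at most 62.5 mm and 10.7 degrees, less where a joint would pass 70% of its speed; a pose out of reach is approached as far as the arm can. A call with a gripper value outside its range is refused whole. The fingers move at their own pace and stop on an object; the grip force is fixed at half the most. Time passes only in rows, so rows that repeat a pose let the fingers close. It gives the time, the measured TCP pose, the force, the opening and the grip force at its end, in the units of the state.
- telemetry.get_obs(): the state, without advancing time (a new reading comes with each control period).
- camera(name): name is "scene" or "top" or "wrist"; returns a dict with "pixels" (384x512x3 uint8, red, green, blue), "camera_matrix" (3x3 intrinsics, pixels), "xyz" and "orientation" of the camera in the world. Camera axes: x right, y up, looking along -z (the intrinsics and any distortion apply to the point x, -y, -z); pixel columns grow to the right and rows downward; lengths in m; the calibration is good to about 2 mm. The wrist camera is an equidistant fisheye: a pixel r from the principal point sees the ray r / f radians off the axis. A picture is of the moment at which its call begins. There is no depth.
- ctrl.hand_in(): hands the job in; it is judged then, once.
Trained networks look in the newest picture that a camera, given by its name, has taken for a name from the list of things; names that differ only in an ending like _2 or _b are one class to them, and where a whole thing is asked for, a point or a joint stands for the part that bears it (a point fixed in the world has none). Each returns a list of dicts, best first, with "conf" (0 to 1); they miss things now and then, are a little off and sometimes report something else, mostly with a low value. They report only what shows in the picture. A call takes as long as a camera call.
- spotter.boxes_of(thing, camera): "xyz" ([x, y, z] in m, in world coordinates, good to about 4 mm: the middle of the surface that is visible of it).
- spotter.landmark_of(thing, camera): "xyz" ([x, y, z] in m, in world coordinates, good to about 4 mm: a listed point, or the origin of a listed thing).
The state is a dict: "time_s": time; "q": joint angles; "dq": joint speeds; "joint_efforts": joint torques, N m; "eef_pos": TCP position; "eef_rot": TCP orientation; "wrist_force": force on the tool from outside, world axes, zero at the start; "torque": the same for the moment, N m; "opening": opening from 0.0 (shut) to 1.0 (fully open); "grasp_force": force on a finger pad.
Only numpy, scipy, OpenCV 4.12 (cv2) and the standard library are available. Lean on these libraries where they do the work, as an engineer would, in place of code of your own. Each camera call takes 0.05 s, during which the arm holds its last target. There are 200 camera calls.

## Working session

There is one attempt and no reset: what is moved stays moved. The work goes in short steps, Python scripts to look and compute and a tool call to move; the robot and the scene stay as the last step left them, time stands still between calls to the robot, and variables do not carry over. Pictures are saved under pics/ and viewed, at most 10 in all, crops included, and the job is handed in when it is done.

Besides the shell and the picture viewer there is one more tool, called after "Emit:" as name(argument=value, ...), one argument or row to a line, values as JSON. send_rows: Moves the arm, as the interface text tells. Its arguments: {"type":"object","properties":{"series":{"type":"array","items":{"type":"array"}}},"required":["series"]}

```bash
mkdir -p pics; python3 - <<'E'
from bench import telemetry, camera, spotter
import cv2,numpy as np
for c in ("top","scene"):
    d=camera(c); cv2.imwrite(f"pics/{c}1.png",d["pixels"][:,:,::-1])
    for n in ("keeper_knob","bolt_knob","small_bolt_knob","large_case"):
        print(c,n,[(np.round(r["xyz"],3).tolist(),round(r["conf"],2)) for r in spotter.landmark_of(n,c)[:3]])
o=telemetry.get_obs(); print(o["time_s"],o["eef_pos"],o["eef_rot"],o["opening"])
E
```

```text
top keeper_knob [([0.53, -0.249, 0.128], 0.79)]
top bolt_knob [([0.635, -0.263, 0.135], 0.67)]
top small_bolt_knob [([0.557, 0.202, 0.108], 0.74)]
top large_case [([0.583, -0.235, 0.001], 0.79)]
scene keeper_knob [([0.537, -0.249, 0.131], 0.89)]
scene bolt_knob [([0.636, -0.262, 0.135], 0.82)]
scene small_bolt_knob [([0.555, 0.203, 0.108], 0.82)]
scene large_case [([0.586, -0.239, -0.003], 0.86)]
0.5 [0.21157329 0.53465262 0.23126367] [ 3.48783257e-07  1.87310058e-01  9.82300841e-01 -2.94188521e-05] 0.9995876871902785
```

View pics/top1.png

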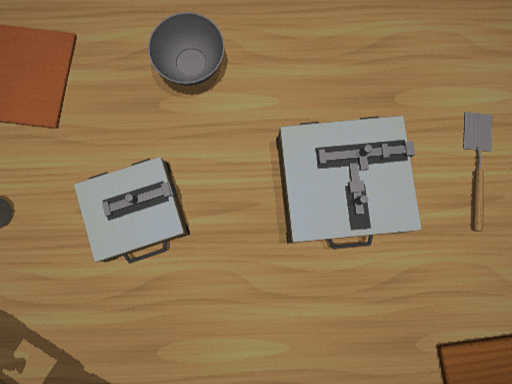

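View pics/scene1.png

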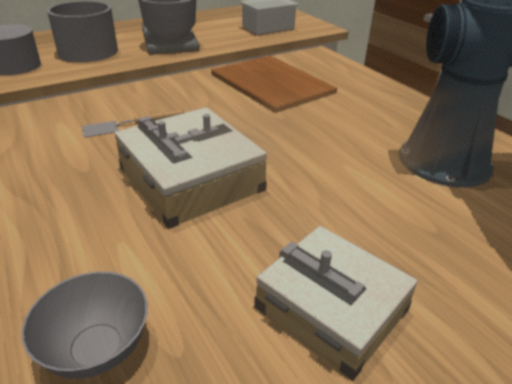

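The top view shows the large case at px (280–420, 117–242), yawed about 5–6°. Its keeper knob is near (361,201) and its bolt knob near (366,150). The small case is at px (75–190, 158–262). The scene view agrees with the detections. I'll move above the gap between the two knobs with the fingers shut, then push each knob.

Emit:
send_rows(
  series=[
    [[0,0,3],[20,-40,0],0],
    [[0,0,6],[60,-90,0],1],
    [[0,0,9],[80,-150,0],1],
    [[0,0,12],[110,-210,0],1],
    [[0,0,15],[140,-265,0],1],
    [[0,0,18],[165,-320,0],1],
    [[0,0,21],[185,-370,0],1],
    [[0,0,24],[200,-400,0],1],
    [[0,0,27],[200,-400,0],1],
    [[0,0,27],[200,-400,0],1],
  ],
)

```text
time_s: 1.75
eef_pos: [0.4117, 0.1342, 0.2314]
eef_rot: [0.0, -0.046, 0.999, 0.0]
wrist_force: [0.1, -0.4, -0.9]
opening: 0.002
grasp_force: 0.0
```

Emit:
send_rows(
  series=[
    [[0,0,0],[20,-40,0],1],
    [[0,0,0],[45,-90,0],1],
    [[0,0,0],[70,-150,0],1],
    [[0,0,0],[95,-205,0],1],
    [[0,0,0],[120,-260,0],1],
    [[0,0,0],[140,-310,0],1],
    [[0,0,0],[157,-350,0],1],
    [[0,0,0],[167,-380,0],1],
    [[0,0,0],[167,-380,0],1],
    [[0,0,0],[167,-380,0],1],
  ],
)

```text
time_s: 3.0
eef_pos: [0.5784, -0.2441, 0.2309]
eef_rot: [-0.0, -0.047, 0.999, 0.0]
wrist_force: [-0.3, 0.4, 0.4]
opening: 0.004
grasp_force: 0.0
```

```bash
python3 - <<'E'
from bench import telemetry, camera, spotter
import cv2,numpy as np
for c in ("wrist","top"):
    d=camera(c); cv2.imwrite(f"pics/{c}2.png",d["pixels"][:,:,::-1])
    for n in ("keeper_knob","bolt_knob","large_case"):
        print(c,n,[(np.round(r["xyz"],3).tolist(),round(r["conf"],2)) for r in spotter.landmark_of(n,c)[:3]])
o=telemetry.get_obs(); print(o["time_s"],o["eef_pos"],o["eef_rot"],o["opening"],o["wrist_force"])
E
```

```text
wrist keeper_knob [([0.533, -0.248, 0.138], 0.73)]
wrist bolt_knob [([0.632, -0.261, 0.132], 0.62)]
wrist large_case [([0.585, -0.239, -0.002], 0.73)]
top keeper_knob []
top bolt_knob [([0.636, -0.264, 0.134], 0.7)]
top large_case [([0.582, -0.239, -0.0], 0.56)]
3.4 [ 0.57860007 -0.24484386  0.23152813] [ 1.22278913e-04 -4.74668381e-02  9.98872804e-01 -7.32138897e-05] -0.0003634848569422183 [-0.23047966  1.36688915  0.33374519]
```

View pics/wrist2.png

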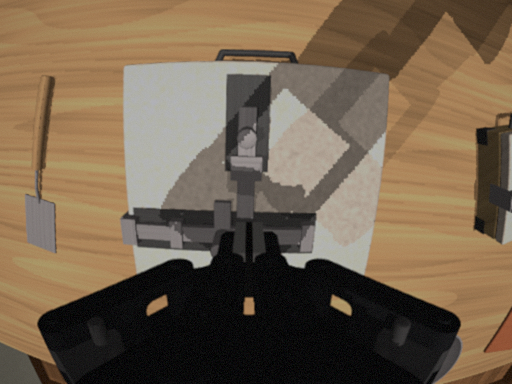

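The wrist view shows the keeper knob at px (247,138), dead ahead of the shut fingers. The case is within about 1.5° of the tool axes. I'll descend and push the keeper.

Emit:
send_rows(
  series=[
    [[0,0,0],[0,0,-40],1],
    [[0,0,0],[0,0,-80],1],
    [[0,0,0],[0,0,-100],1],
    [[0,0,0],[0,0,-109],1],
    [[0,0,0],[0,0,-109],1],
  ],
)

```text
time_s: 4.03
eef_pos: [0.5789, -0.2455, 0.1227]
eef_rot: [0.0, -0.047, 0.999, -0.0]
wrist_force: [0.2, 0.4, -0.4]
opening: -0.0
grasp_force: 0.0
```

Emit:
send_rows(
  series=[
    [[0,0,0],[-8,-1,0],1],
    [[0,0,0],[-14,-1,0],1],
    [[0,0,0],[-20,-2,0],1],
    [[0,0,0],[-25,-2,0],1],
    [[0,0,0],[-30,-2,0],1],
    [[0,0,0],[-35,-3,0],1],
    [[0,0,0],[-40,-3,0],1],
    [[0,0,0],[-45,-4,0],1],
    [[0,0,0],[-50,-4,0],1],
    [[0,0,0],[-50,-4,0],1],
  ],
)

```text
time_s: 5.28
eef_pos: [0.5279, -0.2494, 0.1221]
eef_rot: [-0.0, -0.047, 0.999, 0.0]
wrist_force: [0.9, -0.3, 0.1]
opening: 0.002
grasp_force: 0.2
```

Emit:
send_rows(
  series=[
    [[0,0,0],[-2,0,0],1],
    [[0,0,0],[-4,0,0],1],
    [[0,0,0],[-6,0,0],1],
    [[0,0,0],[-8,0,0],1],
    [[0,0,0],[-8,0,0],1],
  ],
)

```text
time_s: 5.9
eef_pos: [0.5202, -0.2493, 0.1222]
eef_rot: [-0.0, -0.047, 0.999, 0.0]
wrist_force: [1.2, -0.6, -0.2]
opening: -0.001
grasp_force: 0.6
```

Emit:
send_rows(
  series=[
    [[0,0,0],[-2,0,0],1],
    [[0,0,0],[-4,0,0],1],
    [[0,0,0],[-4,0,0],1],
  ],
)

```text
time_s: 6.28
eef_pos: [0.5163, -0.2493, 0.1223]
eef_rot: [-0.0, -0.047, 0.999, 0.0]
wrist_force: [1.4, -0.6, 0.4]
opening: 0.001
grasp_force: 0.7
```

Emit:
send_rows(
  series=[
    [[0,0,0],[-1,0,0],1],
    [[0,0,0],[-2,0,0],1],
    [[0,0,0],[-2,0,0],1],
  ],
)

```text
time_s: 6.65
eef_pos: [0.5159, -0.2493, 0.1224]
eef_rot: [0.002, -0.047, 0.999, -0.0]
wrist_force: [8.3, -0.7, -3.3]
opening: -0.001
grasp_force: 4.0
```

```bash
python3 - <<'E'
from bench import telemetry, camera, spotter
import cv2,numpy as np
for c in ("wrist","scene"):
    d=camera(c); cv2.imwrite(f"pics/{c}3.png",d["pixels"][:,:,::-1])
    for n in ("keeper_knob","bolt_knob","large_case"):
        print(c,n,[(np.round(r["xyz"],3).tolist(),round(r["conf"],2)) for r in spotter.landmark_of(n,c)[:3]])
o=telemetry.get_obs(); print(o["time_s"],o["eef_pos"],o["wrist_force"])
E
```

```text
wrist keeper_knob [([0.5, -0.25, 0.136], 0.92)]
wrist bolt_knob []
wrist large_case []
scene keeper_knob []
scene bolt_knob [([0.555, 0.206, 0.11], 0.69)]
scene large_case [([0.59, -0.239, -0.001], 0.7)]
7.05 [ 0.51587447 -0.24928502  0.12242359] [ 8.40814875 -0.39108597 -3.20675275]
```

View pics/wrist3.png

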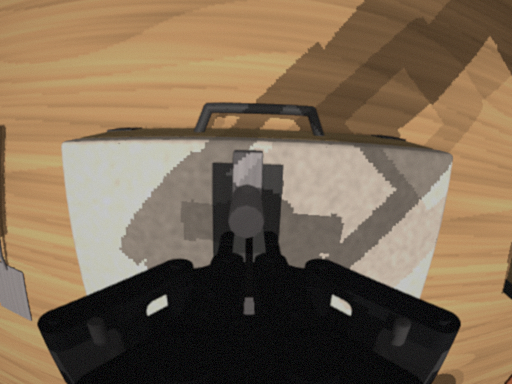

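The keeper is at its hard stop: the force jumped to 8 N with no further motion. The wrist view shows its knob at px (246,222), up against the fingers and near the front edge. Next I'll back off, lift, and go to the -y side of the bolt knob.

Emit:
send_rows(
  series=[
    [[0,0,0],[10,0,0],1],
    [[0,0,0],[14,0,30],1],
    [[0,0,0],[14,0,65],1],
    [[0,0,0],[50,-20,65],1],
    [[0,0,0],[90,-40,65],1],
    [[0,0,0],[115,-53,65],1],
    [[0,0,0],[123,-54,65],1],
    [[0,0,0],[123,-54,65],1],
  ],
)

```text
time_s: 8.05
eef_pos: [0.6372, -0.3025, 0.1865]
eef_rot: [-0.001, -0.047, 0.999, 0.001]
wrist_force: [-0.4, -0.7, 0.0]
opening: 0.002
grasp_force: 0.0
```

```bash
python3 - <<'E'
from bench import telemetry, camera, spotter
import cv2,numpy as np
for c in ("wrist","top","scene"):
    d=camera(c); cv2.imwrite(f"pics/{c}4.png",d["pixels"][:,:,::-1])
    for n in ("keeper_knob","bolt_knob"):
        print(c,n,[(np.round(r["xyz"],3).tolist(),round(r["conf"],2)) for r in spotter.landmark_of(n,c)[:3]])
o=telemetry.get_obs(); print(o["time_s"],o["eef_pos"],o["wrist_force"])
E
```

```text
wrist keeper_knob [([0.498, -0.248, 0.139], 0.59)]
wrist bolt_knob [([0.631, -0.264, 0.132], 0.64)]
top keeper_knob [([0.497, -0.25, 0.133], 0.68)]
top bolt_knob [([0.636, -0.262, 0.134], 0.56)]
scene keeper_knob []
scene bolt_knob [([0.635, -0.264, 0.134], 0.79)]
8.5 [ 0.63736485 -0.30327796  0.18758843] [ 0.80554615 -0.31355842  0.21942497]
```

View pics/wrist4.png

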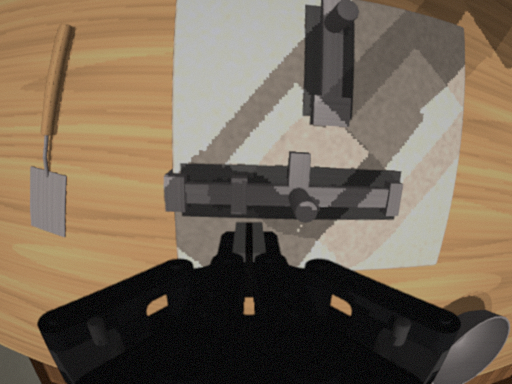

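The wrist view shows the keeper clear at px (340,15). The bolt knob is at px (305,205), to the +y side of the fingers. I'll descend and push along +y.

Emit:
send_rows(
  series=[
    [[0,0,0],[0,0,-30],1],
    [[0,0,0],[0,0,-55],1],
    [[0,0,0],[0,0,-65],1],
    [[0,0,0],[0,0,-65],1],
  ],
)

```text
time_s: 9.0
eef_pos: [0.6373, -0.3031, 0.1218]
eef_rot: [-0.0, -0.047, 0.999, 0.0]
wrist_force: [1.4, 0.0, 0.4]
opening: 0.001
grasp_force: 0.0
```

Emit:
send_rows(
  series=[
    [[0,0,0],[0,8,0],1],
    [[0,0,0],[-1,14,0],1],
    [[0,0,0],[-1,19,0],1],
    [[0,0,0],[-2,24,0],1],
    [[0,0,0],[-2,29,0],1],
    [[0,0,0],[-3,34,0],1],
    [[0,0,0],[-3,38,0],1],
    [[0,0,0],[-3,42,0],1],
    [[0,0,0],[-4,45,0],1],
    [[0,0,0],[-4,45,0],1],
  ],
)

```text
time_s: 10.25
eef_pos: [0.6334, -0.2577, 0.122]
eef_rot: [-0.0, -0.047, 0.999, 0.0]
wrist_force: [0.4, -0.4, 0.4]
opening: 0.001
grasp_force: 0.5
```

Emit:
send_rows(
  series=[
    [[0,0,0],[0,4,0],1],
    [[0,0,0],[-1,8,0],1],
    [[0,0,0],[-1,12,0],1],
    [[0,0,0],[-1,16,0],1],
    [[0,0,0],[-2,20,0],1],
    [[0,0,0],[-2,20,0],1],
  ],
)

```text
time_s: 11.0
eef_pos: [0.6315, -0.2375, 0.1222]
eef_rot: [-0.0, -0.047, 0.999, 0.0]
wrist_force: [0.2, -0.4, 0.2]
opening: -0.0
grasp_force: 0.1
```

Emit:
send_rows(
  series=[
    [[0,0,0],[0,1,0],1],
    [[0,0,0],[0,3,0],1],
    [[0,0,0],[0,3,0],1],
  ],
)

```text
time_s: 11.38
eef_pos: [0.6313, -0.2352, 0.1222]
eef_rot: [-0.0, -0.047, 0.999, 0.0]
wrist_force: [-1.4, -1.8, -0.4]
opening: -0.001
grasp_force: 0.9
```

```bash
python3 - <<'E'
from bench import telemetry, camera, spotter
import cv2,numpy as np
for c in ("wrist","top","scene"):
    d=camera(c); cv2.imwrite(f"pics/{c}5.png",d["pixels"][:,:,::-1])
    for n in ("keeper_knob","bolt_knob"):
        print(c,n,[(np.round(r["xyz"],3).tolist(),round(r["conf"],2)) for r in spotter.landmark_of(n,c)[:3]])
o=telemetry.get_obs(); print(o["time_s"],o["eef_pos"],o["wrist_force"])
E
```

```text
wrist keeper_knob []
wrist bolt_knob [([0.63, -0.214, 0.13], 0.58)]
top keeper_knob []
top bolt_knob []
scene keeper_knob [([0.495, -0.254, 0.133], 0.52)]
scene bolt_knob [([0.628, -0.21, 0.132], 0.76)]
11.825 [ 0.63150553 -0.23526217  0.12222523] [-0.62618416 -0.95836625 -0.41036273]
```

Emit:
send_rows(
  series=[
    [[0,0,0],[0,1,0],1],
    [[0,0,0],[0,2,0],1],
    [[0,0,0],[0,3,0],1],
    [[0,0,0],[0,3,0],1],
  ],
)

```text
time_s: 12.32
eef_pos: [0.6315, -0.2322, 0.1223]
eef_rot: [-0.0, -0.047, 0.999, 0.0]
wrist_force: [-0.9, -1.6, -0.8]
opening: -0.002
grasp_force: 1.0
```

Emit:
send_rows(
  series=[
    [[0,0,0],[0,1,0],1],
    [[0,0,0],[0,2,0],1],
    [[0,0,0],[0,2,0],1],
  ],
)

```text
time_s: 12.7
eef_pos: [0.6315, -0.2318, 0.1223]
eef_rot: [0.0, -0.047, 0.999, -0.001]
wrist_force: [-0.5, -7.6, -1.9]
opening: -0.003
grasp_force: 3.6
```

The bolt is at its hard stop too. I'll retreat and check.

Emit:
send_rows(
  series=[
    [[0,0,0],[0,-10,0],1],
    [[0,0,0],[0,-14,5],1],
    [[0,0,0],[0,-14,45],1],
    [[0,0,0],[0,-14,95],1],
    [[0,0,0],[0,-14,140],1],
    [[0,0,0],[0,-14,150],1],
    [[0,0,0],[0,-14,150],1],
    [[0,0,0],[0,-14,150],1],
  ],
)

```text
time_s: 13.7
eef_pos: [0.6307, -0.2437, 0.2699]
eef_rot: [-0.001, -0.047, 0.999, 0.001]
wrist_force: [-0.4, 1.0, 0.5]
opening: 0.003
grasp_force: 0.0
```

```bash
python3 - <<'E'
from bench import telemetry, camera, spotter
import cv2,numpy as np
for c in ("wrist","scene"):
    d=camera(c); cv2.imwrite(f"pics/{c}6.png",d["pixels"][:,:,::-1])
    for n in ("keeper_knob","bolt_knob"):
        print(c,n,[(np.round(r["xyz"],3).tolist(),round(r["conf"],2)) for r in spotter.landmark_of(n,c)[:3]])
o=telemetry.get_obs(); print(o["time_s"],o["eef_pos"],o["wrist_force"])
E
```

```text
wrist keeper_knob [([0.498, -0.249, 0.138], 0.81)]
wrist bolt_knob [([0.63, -0.208, 0.132], 0.82)]
scene keeper_knob [([0.497, -0.254, 0.134], 0.88)]
scene bolt_knob [([0.633, -0.21, 0.132], 0.94)]
14.0 [ 0.63133071 -0.24417519  0.27135098] [0.82120292 0.66823462 0.23183123]
```

View pics/wrist6.png

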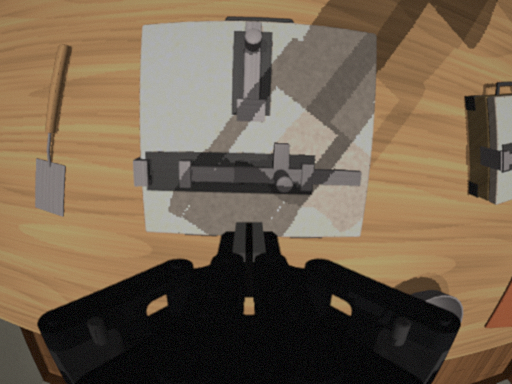

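The wrist view shows the keeper knob at px (253,38), at the front end of its guide. The long bolt is drawn out of the catch at px (140,170), with its knob at px (284,182). The arm is clear of everything.

```bash
python3 -c "
from bench import ctrl; print(ctrl.hand_in())"
```

```text
the job is handed in; nothing more can be done
None
```

I pushed the keeper and then the long bolt back to their hard stops, left the small case's bolt alone, moved the arm clear and handed the job in at about 14 s; the hand-in gave no verdict.

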